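# Shake the amber bottle and hold it in the viewing box

### The arm

A 6-joint arm with a two-finger parallel gripper is mounted at the origin on a cart in front of the work surface, level with it; the furniture and walls round the work are solid. World frame = base frame: x ahead of the robot, y to its left, z up, the work surface at z = 0. Lengths are in m, angles in rad, forces in N, time in s.
With the tool pointing down it reaches from about 0.3 to 0.875 m from the base axis. Payload 6.4 kg.
Tool frame: the origin (TCP) lies between the finger pads; the fingertips stand 8 mm ahead of it and the grasp point (between the pads) lies 11 mm behind it (ctrl.finger_overhang is the distance from the TCP to the fingertips, in m); z points along the fingers, y is the line along which they close (so a half turn about z gives the same grasp; the last joint's range is limited). The gripper opens to 85 mm and grips with 20 to 120 N. Pads are 22 mm wide; open, the fingers measure 114 mm over their backs; the gripper's body (76 mm by 85 mm) begins 54 mm behind the grasp point. The pads swing forward as they close: fully open they stand 13 mm farther back than shut.
Start: joints at [1.081, 0.181, 1.607, -0, 1.354, -0.206], TCP at [0.161, 0.552, 0.239] pointing down, gripper open.
Joint ranges: [-2.99, 2.99], [-0.89, 2.07], [0.3, 2.58], [-1.14, 4.28], [0, 2.63], [-3.12, 3.12]. Speed limits (rad/s): [2.57, 2.57, 3.01, 3.14, 3.14, 3.14].

### API

Orientations are given as a unit quaternion [w, x, y, z].
In Python, from bench import ctrl, camera gives the robot as it stands.
- The arm moves only by the shell command python3 -m pendant 'ROWS' [OPENING]. ROWS is JSON, a list of rows, each a list of 6 numbers: the shift along the world's x, y, z normalised to -1 to 1, where 1 is 200 mm, then the turn, a rotation vector about the world's x, y, z normalised to -1 to 1, where 1 is pi/2 rad. In form: [[dx, dy, dz, rx, ry, rz], ...]. A call has exactly 10 rows; each row shifts and turns the commanded pose from where the row before left it; what a row does not reach is not made up. A row lasts 1/8 s, in which the tool goes at most 62.5 mm and 10.7 degrees, less where a joint would pass 70% of its speed; a pose out of reach is approached as far as the arm can. A call with a number of a shift or a turn outside -1 to 1 is refused whole. A call with a gripper value outside its range is refused whole. OPENING is the opening, from -1 (shut) to 1 (fully open), set as the call begins (- or left out, the last holds). The fingers move at their own pace and stop on an object; the grip force is fixed at half the most. Time passes only in rows, so rows that do not move let the fingers close, or fill a call up. It gives the time, the measured TCP pose, the force, the opening and the grip force at its end, in the units of the state.
- ctrl.get_obs(): the state, without advancing time (a new reading comes with each control period).
- camera(name): name is "scene" or "top" or "wrist"; returns a dict with "color" (384x512x3 uint8, blue, green, red), "fx", "fy", "cx", "cy" (pixels), "xyz" and "rotation" of the camera in the world; the wrist camera has in their place "hand_eye" (4x4, takes a point from camera to tool coordinates, whose origin is the TCP and whose axes are the flange's). Camera axes: x right, y down, z forward; pixel columns grow to the right and rows downward; lengths in m; the calibration is good to about 2 mm. A picture is of the moment at which its call begins: read the wrist's pose just before it. There is no depth.
- ctrl.hand_in(): hands the job in; it is judged then, once.
The state is a dict: "time_s": time; "q": joint angles; "dq": joint speeds; "joint_efforts": joint torques, N m; "eef_pos": TCP position; "eef_rot": TCP orientation; "wrist_force": force on the tool from outside, world axes, zero at the start; "torque": the same for the moment, N m; "opening": opening from 0.0 (shut) to 1.0 (fully open); "grasp_force": force on a finger pad.
Only numpy, scipy, OpenCV 4.12 (cv2) and the standard library are available. Lean on these libraries where they do the work, as an engineer would, in place of code of your own. Each camera call takes 0.05 s, during which the arm holds its last target. There are 200 camera calls.

### The job

Particle check: pick up the amber bottle, press it upright down onto the shaker's sprung plate until the plate is fully down, and keep it down for a second. Then lower the bottle upright through the slot in the top of the viewing box until most of its body is inside, and finish there still holding it, hanging still and free: clear of the box's floor and not leaning on the slot. Do not disturb the other things on the bench.

Things in the scene. Friction and masses are not known exactly. Their poses are not given: they have to be found in the camera images.
- bottle: The only amber reagent bottle, round, standing upright and loose, 68 mm in diameter and 156 mm tall with its black screw cap; about 0.33 to 0.56 kg. The body with its shoulder reaches up to 106 mm; above it the fixed cap, a cylinder 36 mm in diameter from 106 to 156 mm, is the place to grip. Origin: centre of the underside; z up along the bottle.
- shaker: Touch-start shaker: grey box 120 x 130 mm (its x, y), 48 mm tall, fixed to the bench, with a round sprung plate on top. Origin: centre of the underside on the bench; z up; its black front strip with a small knob faces its -x.
- plate_top (a point): Centre of the upper face of the shaker's round plate (rubber, 76 mm in diameter, on a grey disc of 84 mm); 71 mm above the bench when up, and it moves down with the plate.
- plate (a joint): Travel of the sprung plate: 0 up, 0.008 m fully down. Preloaded spring: it starts to move at about 7 N and is fully down at about 14.4 N, more than the bottle's weight, so the held bottle must be pushed; a hard stop follows.
- viewer: Viewing box: white box 116 mm (its x) by 146 mm (its y), deck at 130 mm above the bench, fixed to the bench, with a clear front pane facing its -x and a half black, half white back. Inner floor 10 mm above the bench; chamber 104 x 134 mm wide. Origin: centre of the underside; z up.
- slot (a point): Centre of the slot in the viewing box's deck, at the deck's top face, 130 mm above the bench. The slot is 72 mm wide along the box's x (2 mm of room on each side of the bottle) and 100 mm long along its y, deck 8 mm thick; its axes are those of the box. Aluminium lead-in lips at 45 degrees stand along the two long sides, up to 10 mm above the deck, and widen the mouth to about 90 mm.
- weighing_cup: Bystander: small white porcelain cup, 36 mm in diameter, 29 mm tall, loose. Origin: centre of the underside.
- stopper: Bystander: black rubber stopper, 34 mm in diameter, 28 mm tall, loose. Origin: centre of the underside.
- label_roll: Bystander: roll of label tape lying flat, 68 mm in diameter, 20 mm tall, loose. Origin: centre of the underside.
- timer: Bystander: bench timer, 51 x 62 x 57 mm, loose. Origin: centre of the underside.
- dropper: Bystander: small clear dropper bottle with black teat, 37 mm in diameter, 102 mm tall, loose. Origin: centre of the underside.
- marker: Bystander: black marker pen lying on the bench, 18 x 108 x 18 mm, loose. Origin: centre of the underside.
Not all that is in view belongs to the job. Leave any purple, turquoise or yellow look-alike of the bottle alone.

How it is judged:
On the way:
1. the held bottle presses the shaker's plate fully down, upright, for half a second (value of joint plate above 0.0068 m and contact force between bottle and shaker above 5 N and contact force between the fingers and bottle above 2 N and horizontal distance between bottle and plate_top below 0.025 m and angle between bottle's own z axis and vertical below 0.15 rad), for 0.5 s.
At the end, for the whole second after the job is handed in: The bottle hangs in the gripper inside the viewing box's slot: underside at least 60 mm below the deck's top and at least 4 mm above the box's floor, upright within 0.12 rad, at rest, gripped by the fingers and pressing on the box with less than 1.5 N (z of bottle in the frame of slot below -0.06 m and height (world z) of bottle above 0.014 m and x of bottle in the frame of slot between -0.008 and 0.008 m and y of bottle in the frame of slot between -0.022 and 0.022 m and angle between bottle's own z axis and vertical below 0.12 rad and contact force between bottle and viewer below 1.5 N and contact force between the fingers and bottle above 2 N and linear speed of bottle below 0.02 m/s); the arm keeps its last pose, push and grip.
It fails at once if the bottle is tipped over (angle between bottle's own z axis and vertical above 0.6 rad).
It fails at once if a bystander is disturbed (moved more than 30 mm) (distance of any of weighing_cup, stopper, label_roll, timer, dropper, marker from where it was at the start of the episode above 0.03 m).
It also fails if it takes over 56 s, if anything falls off the work surface, if the arm or the gripper's body presses on something with over 40 N, if the wrist force passes 120 N, or if a joint passes its speed limit or range.

## Working session

There is one attempt and no reset: what is moved stays moved. The work goes in short steps, Python scripts to look and compute and a shell command to move; the robot and the scene stay as the last step left them, time stands still between calls to the robot, and variables do not carry over. Pictures are saved under pics/ and viewed, at most 12 in all, crops included, and the job is handed in when it is done.

```bash
mkdir -p pics; cat > h.py <<'E'
import numpy as np, cv2
from scipy.spatial.transform import Rotation as R
from bench import ctrl, camera
def rot(q): return R.from_quat([q[1],q[2],q[3],q[0]])
def cam(name):
    o=ctrl.get_obs(); c=camera(name)
    if 'hand_eye' in c:
        T=np.eye(4);T[:3,:3]=rot(o['eef_rot']).as_matrix();T[:3,3]=o['eef_pos'];T=T@np.array(c['hand_eye'])
        c['P'],c['M']=T[:3,3],T[:3,:3]
    else:
        r=np.array(c['rotation']); c['P']=np.array(c['xyz']); c['M']=r if r.shape==(3,3) else rot(r).as_matrix()
    return c
def ray(c,u,v):
    d=c['M']@np.array([(u-c['cx'])/c['fx'],(v-c['cy'])/c['fy'],1]); return c['P'],d/np.linalg.norm(d)
def onz(c,u,v,z):
    p,d=ray(c,u,v); return p+d*(z-p[2])/d[2]
def proj(c,X):
    x=c['M'].T@(np.array(X)-c['P']); return np.array([c['fx']*x[0]/x[2]+c['cx'],c['fy']*x[1]/x[2]+c['cy']])
def tri(rs):
    A=sum(np.eye(3)-np.outer(d,d) for p,d in rs);b=sum((np.eye(3)-np.outer(d,d))@p for p,d in rs); return np.linalg.solve(A,b)
E
python3 - <<'E'
from h import *
ims=[]
for n in('scene','top'):
    c=cam(n);print(n,c['P'],c['M'].round(3).tolist(),c['fx'],c['cx'],c['cy']);cv2.imwrite(f'pics/{n}0.png',c['color'])
E
```

```text
scene [-0.39861443 -1.35242846  0.91512283] [[0.822, -0.253, 0.511], [-0.57, -0.376, 0.73], [0.008, -0.891, -0.453]] 485.39522129536897 255.538325947715 182.93636405062145
top [ 0.26056176 -0.01618868  2.03512256] [[0.013, -0.99, 0.142], [-1.0, -0.014, -0.005], [0.007, -0.142, -0.99]] 480.6510265143814 259.4886025437968 183.66750547239025
```

View pics/scene0.png

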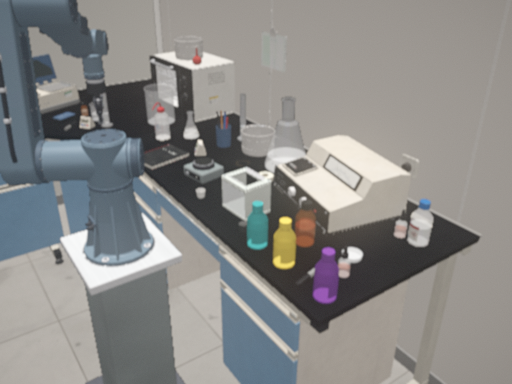

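View pics/top0.png

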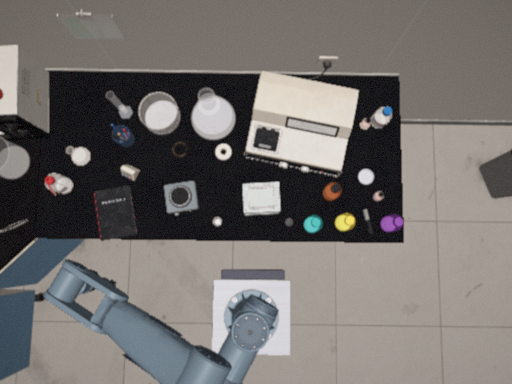

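The scene view shows four bottles: teal (258,226), yellow (285,244), amber (305,224) and purple (326,276). In the top view they are at (313,224), (345,222), (333,190) and (392,223). Only the one at scene (305,224) / top (333,190) is orange-brown, so it is the one described. The shaker is at top (181,197) with its knob toward the robot, and the viewing box is at top (262,198).

```bash
python3 - <<'E'
from h import *
t=cv2.imread('pics/top0.png');s=cv2.imread('pics/scene0.png')
a=cv2.resize(t[160:240,145:405],None,fx=3,fy=3,interpolation=cv2.INTER_CUBIC)
b=cv2.resize(s[150:300,175:365],None,fx=2.2,fy=2.2,interpolation=cv2.INTER_CUBIC)
o=np.zeros((240+330,780,3),np.uint8);o[:240]=a;o[240:,:b.shape[1]]=b
d=cv2.resize(s[190:255,280:330],(250,325),interpolation=cv2.INTER_CUBIC);o[240:565,430:680]=d
cv2.imwrite('pics/crop1.png',o)
C={n:cam(n) for n in('scene','top')}
for n,c in C.items():
    h=cv2.cvtColor(c['color'],cv2.COLOR_BGR2HSV)
    m=cv2.inRange(h,(3,120,40),(17,255,255))
    k,l,st,ce=cv2.connectedComponentsWithStats(m)
    for i in range(1,k):
        if st[i,4]>60: print(n,st[i],ce[i].round(1))
E
```

```text
scene [295 216  20  31 498] [304.2 231.6]
top [322 182  20  20 234] [330.6 192.1]
```

View pics/crop1.png

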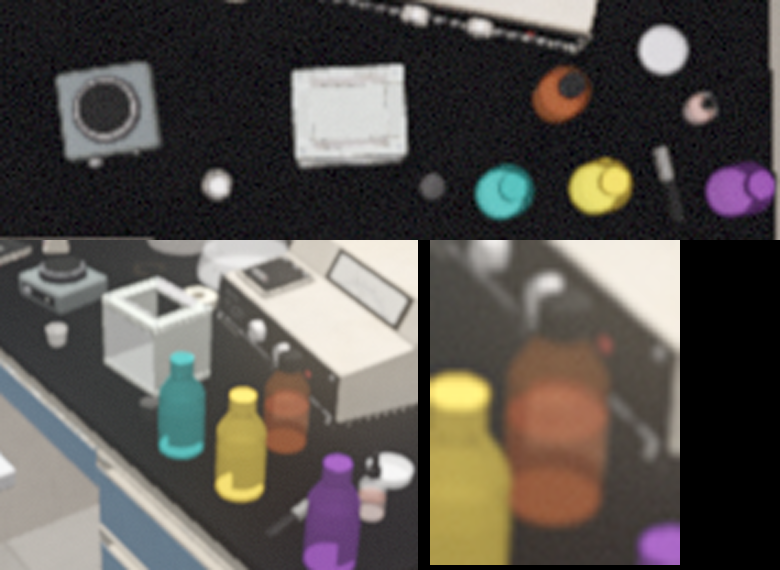

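The crop confirms it: orange-brown body and black cap, with cap at top (335.3,187.3) and scene (306.4,205). The others are plainly teal, yellow and purple.

```bash
python3 - <<'E'
from h import *
C={n:cam(n) for n in('scene','top')}
s,t=C['scene'],C['top']
print('cap tri',tri([ray(t,335.3,187.3),ray(s,306.4,205)]), 'cap@.156',onz(t,335.3,187.3,.156))
print('shaker plate crop c',onz(t,145+105/3,160+109/3,.071),'viewer deck c',onz(t,145+349/3,160+111/3,.13))
for n,u,v,z in[('sh',57,75,.048),('sh',148,64,.048),('sh',160,147,.048),('sh',67,160,.048),('v',292,68,.13),('v',403,65,.13),('v',407,153,.13),('v',297,160,.13)]:print(n,onz(t,145+u/3,160+v/3,z).round(3))
for n,(u,v),z in[('cup',(217,184),.02),('stopper',(432,186),.02),('teal',(517,187),.13),('yel',(614,182),.13),('dropper',(703,105),.08),('roll',(235,-27),.02)]:print(n,onz(t,145+u/3,160+v/3,z).round(3))
print('instr',[onz(t,247,163,.0).round(3),onz(t,342,172,.0).round(3),onz(t,344,172,.1).round(3)])
w=cam('wrist');print(w['P'],w['M'].round(2).tolist(),w['fx'],w['cx'],w['cy'],np.array(w['hand_eye']).round(3).tolist());cv2.imwrite('pics/w0.png',w['color'])
print(rot(ctrl.get_obs()['eef_rot']).as_matrix().round(3))
E
```

```text
cap tri [ 0.52104119 -0.32743663  0.1421715 ] cap@.156 [ 0.51991129 -0.32572025  0.156     ]
shaker plate crop c [0.48516062 0.29925341 0.071     ] viewer deck c [ 0.48027422 -0.03430956  0.13      ]
sh [0.534 0.371 0.048]
sh [0.552 0.245 0.048]
sh [0.436 0.225 0.048]
sh [0.416 0.353 0.048]
v [0.537 0.042 0.13 ]
v [ 0.543 -0.106  0.13 ]
v [ 0.425 -0.112  0.13 ]
v [0.414 0.034 0.13 ]
cup [0.388 0.148 0.02 ]
stopper [ 0.389 -0.153  0.02 ]
teal [ 0.382 -0.257  0.13 ]
yel [ 0.391 -0.386  0.13 ]
dropper [ 0.501 -0.519  0.08 ]
roll [0.689 0.13  0.02 ]
instr [array([0.642, 0.028, 0.   ]), array([ 0.608, -0.381,  0.   ]), array([ 0.591, -0.371,  0.1  ])]
[0.09622769 0.57107206 0.37450423] [[0.28, 0.93, 0.25], [0.96, -0.27, -0.07], [-0.0, 0.26, -0.96]] 289.02212804510475 261.0978568228398 194.43442618692495 [[-0.0, -0.965, -0.263, 0.067], [1.0, -0.0, -0.0, 0.0], [0.0, -0.263, 0.965, -0.136], [0.0, 0.0, 0.0, 1.0]]
[[-0.96  0.28 -0.  ]
 [ 0.28  0.96 -0.  ]
 [ 0.   -0.   -1.  ]]
```

View pics/w0.png

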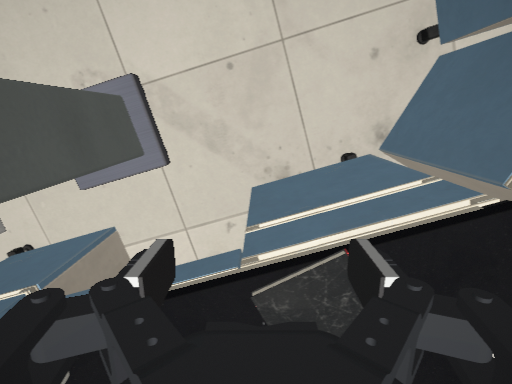

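The wrist view shows the floor and cart, with fingers at the bottom of the image. It looks ahead past the fingertips, so I move over the shaker at height first.

```bash
python3 -m pendant '[[0.21,-0.18,0.085,0,0,0.03],[0.21,-0.18,0.085,0,0,0.03],[0.21,-0.18,0.085,0,0,0.03],[0.21,-0.18,0.085,0,0,0.03],[0.21,-0.18,0.085,0,0,0.03],[0.21,-0.18,0.085,0,0,0.03],[0.21,-0.18,0.085,0,0,0],[0,0,0,0,0,0],[0,0,0,0,0,0],[0,0,0,0,0,0]]' 1
python3 - <<'E'
from h import *
w=cam('wrist');cv2.imwrite('pics/w1.png',w['color']);np.savez('w1.npz',P=w['P'],M=w['M'])
E
python3 -m pendant '[[0,-0.29,0,0,0,0],[0,-0.29,0,0,0,0],[0,-0.29,0,0,0,0],[0,-0.29,0,0,0,0],[0,-0.29,0,0,0,0],[0,-0.2,0,0,0,0],[0,0,0,0,0,0],[0,0,0,0,0,0],[0,0,0,0,0,0],[0,0,0,0,0,0]]'
python3 - <<'E'
from h import *
w=cam('wrist');cv2.imwrite('pics/w2.png',w['color']);np.savez('w2.npz',P=w['P'],M=w['M'])
a=cv2.imread('pics/w1.png');o=np.hstack([a[:300,60:460],w['color'][:300,60:460]])
cv2.imwrite('pics/w12.png',o)
E
```

```text
time_s: 1.6
eef_pos: [0.4538, 0.3009, 0.3577]
eef_rot: [-0.001, -0.0, 1.0, -0.0]
wrist_force: [0.0, -0.0, -0.1]
opening: 1.002
grasp_force: 0.0
time_s: 2.9
eef_pos: [0.455, -0.0288, 0.3583]
eef_rot: [0.0, -0.001, 1.0, 0.0]
wrist_force: [0.1, -0.3, -0.4]
opening: 0.997
grasp_force: 0.0
```

View pics/w12.png

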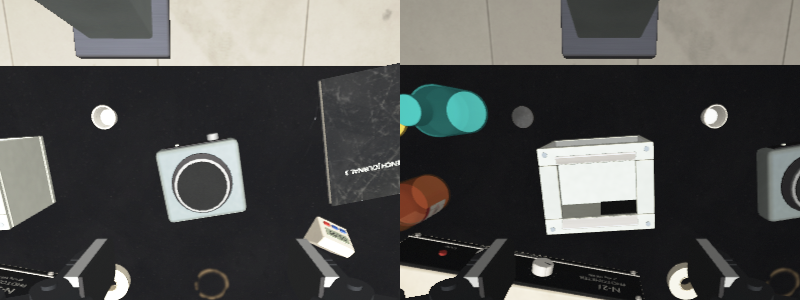

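Left: the shaker's plate is at about (202,183) in the picture, i.e. full-frame u=262. Right: the viewing box spans (537–656, 137–235), with its slot around (600,188). I enlarge the box and fit the plate.

```bash
python3 - <<'E'
from h import *
a=cv2.imread('pics/w2.png')
cv2.imwrite('pics/v.png',cv2.resize(a[125:245,185:325],None,fx=5,fy=5,interpolation=cv2.INTER_CUBIC))
c=cam('wrist')
b=cv2.imread('pics/w1.png');z=np.load('w1.npz');c['P'],c['M']=z['P'],z['M']
g=cv2.cvtColor(b,cv2.COLOR_BGR2GRAY)
m=(g<70).astype(np.uint8);k,l,st,ce=cv2.connectedComponentsWithStats(m);i=l[183,262];print(st[i],ce[i],onz(c,*ce[i],.071))
print('76mm check',onz(c,st[i][0],183,.071)-onz(c,st[i][0]+st[i][2],183,.071))
E
```

```text
[ 238  162   48   48 1795] [261.62451253 185.29415042] [0.48693327 0.30199603 0.071     ]
76mm check [ 4.33438562e-05 -7.18999615e-02  0.00000000e+00]
```

View pics/v.png

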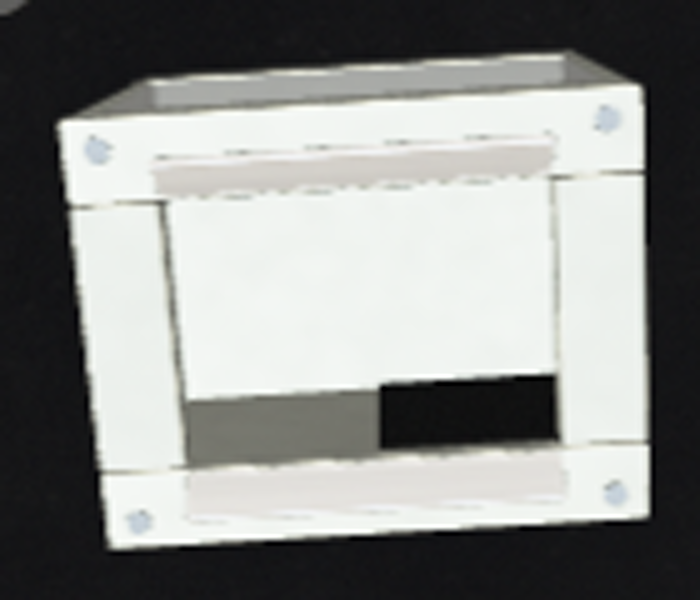

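The crop shows the slot's foot corners at (163,202), (552,178), (562,443) and (186,467). The deck's outer corners are at (60,120), (642,88), (650,517) and (108,548).

```bash
python3 - <<'E'
from h import *
c=cam('wrist');z=np.load('w2.npz');c['P'],c['M']=z['P'],z['M']
f=lambda u,v:(185+(u+.5)/5-.5,125+(v+.5)/5-.5)
for L in([(163,202),(552,178),(562,443),(186,467)],[(60,120),(642,88),(650,517),(108,548)]):
    q=np.array([onz(c,*f(*p),.13)[:2] for p in L]);print(q.round(4).tolist(),'c',q.mean(0).round(4),'sides',[np.linalg.norm(q[i]-q[i-1]).round(4) for i in range(4)])
    d=q[0]+q[3]-q[1]-q[2];print('yaw',np.degrees(np.arctan2(*(d*[1,1])[::-1]))-0)
    print('yaw of y', np.degrees(np.arctan2(d[1],d[0])))
L=[(60,120),(642,88),(650,517),(108,548)]
# height from two views: wrist + scene / top corners
s,t=cam('scene'),cam('top')
for (w,n,p) in [(0,t,(145+407/3,160+153/3)),(1,t,(145+297/3,160+160/3)),(2,t,(145+292/3,160+68/3)),(0,s,(175+160/2.2,150+323/2.2-240/2.2)),(1,s,(175+103/2.2,150+(292-240)/2.2)),(3,s,(175+210/2.2,150+(303-240)/2.2))]:
    X=tri([ray(c,*f(*L[w])),ray(n,*p)]);print(X.round(3))
# plate height: top view + w1
z=np.load('w1.npz');c['P'],c['M']=z['P'],z['M'];print('plate',tri([ray(c,261.6,185.3),ray(t,145+105/3,160+109/3)]).round(3))
E
```

```text
[[0.4481, -0.0841], [0.4419, 0.0144], [0.5125, 0.0193], [0.5194, -0.0808]] c [ 0.4805 -0.0328] sides [np.float64(0.0714), np.float64(0.0988), np.float64(0.0708), np.float64(0.1003)]
yaw -86.24015237837455
yaw of y -86.24015237837455
[[0.4274, -0.1091], [0.4194, 0.0361], [0.5336, 0.0438], [0.5427, -0.1027]] c [ 0.4808 -0.033 ] sides [np.float64(0.1154), np.float64(0.1454), np.float64(0.1144), np.float64(0.1468)]
yaw -86.63172106878662
yaw of y -86.63172106878662
[ 0.428 -0.112  0.116]
[0.415 0.033 0.148]
[0.537 0.044 0.123]
[ 0.431 -0.11   0.136]
[0.419 0.035 0.136]
[ 0.541 -0.102  0.138]
plate [0.487 0.301 0.066]
```

```bash
python3 -m pendant '[[0.05,-0.29,0,0,0,0],[0.05,-0.29,0,0,0,0],[0.05,-0.29,0,0,0,0],[0.05,-0.29,0,0,0,0],[0.05,-0.28,0,0,0,0],[0.05,0,0,0,0,0],[0,0,0,0,0,0],[0,0,0,0,0,0],[0,0,0,0,0,0],[0,0,0,0,0,0]]'
python3 - <<'E'
from h import *
w=cam('wrist');cv2.imwrite('pics/w3.png',w['color']);np.savez('w3.npz',P=w['P'],M=w['M'])
E
```

```text
time_s: 4.4
eef_pos: [0.5151, -0.3172, 0.3588]
eef_rot: [0.0, 0.0, 1.0, -0.0]
wrist_force: [0.2, -0.4, 0.0]
opening: 1.003
grasp_force: 0.0
```

View pics/w3.png

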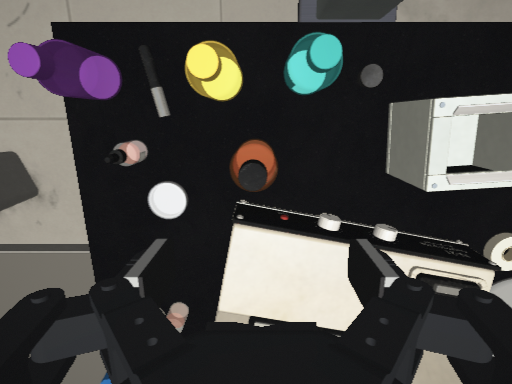

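Wrist view over the bottles: the amber bottle is directly ahead, with its black cap at about (252,176), teal at (325,50) and yellow at (204,62). The instrument's edge is at v≈205.

```bash
python3 - <<'E'
from h import *
c=cam('wrist');z=np.load('w3.npz');c['P'],c['M']=z['P'],z['M']
b=cv2.imread('pics/w3.png')
h=cv2.cvtColor(b,cv2.COLOR_BGR2HSV);m=cv2.inRange(h,(3,120,40),(17,255,255));m[:,:200]=0;m[:,300:]=0;m[230:]=0
ys,xs=np.nonzero(m);print('amber',xs.min(),xs.max(),ys.min(),ys.max())
r=cv2.resize(b[130:200,220:290],None,fx=8,fy=8,interpolation=cv2.INTER_CUBIC);r=np.clip(r.astype(float)*2.2,0,255).astype(np.uint8)
cv2.imwrite('pics/cap.png',r)
t=cam('top')
for p in[(252,176),(252.5,177)]:
    print(onz(c,*p,.156),tri([ray(c,*p),ray(t,335.3,187.3)]),tri([ray(c,*p),ray(cam('scene'),306.4,203)]))
for zz in(0,.1,.2):print('instr',onz(c,236,205,zz).round(3),onz(c,320,220,zz).round(3))
E
```

```text
amber 229 283 139 219
[ 0.51718493 -0.32776531  0.156     ] [ 0.5221091  -0.32877811  0.1353043 ] [ 0.51847668 -0.32805406  0.15046065]
[ 0.51840109 -0.32717884  0.156     ] [ 0.52145026 -0.32773807  0.14280029] [ 0.51958072 -0.32729141  0.1498122 ]
instr [ 0.602 -0.362  0.   ] [ 0.631 -0.21   0.   ]
instr [ 0.571 -0.353  0.1  ] [ 0.594 -0.232  0.1  ]
instr [ 0.54  -0.344  0.2  ] [ 0.557 -0.253  0.2  ]
```

View pics/cap.png

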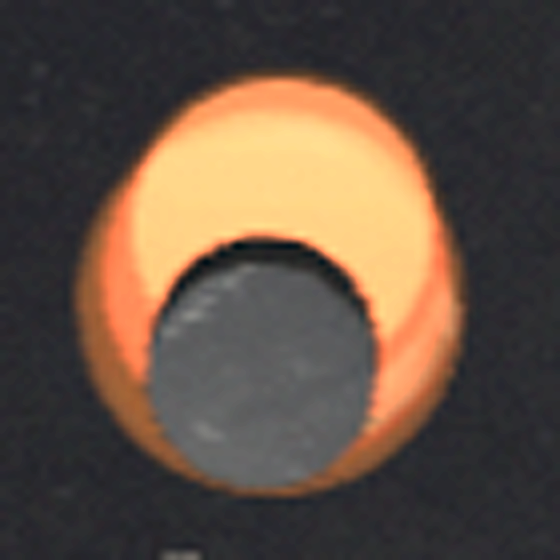

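The cap's top disc is centred at (252.5,176.4) in the full image, giving about (0.518,-0.327). The two-view height is about 0.15, consistent with 0.156. Descending now and gripping.

```bash
python3 -m pendant '[[0.014,-0.05,0,0,0,0],[0,0,-0.2,0,0,0],[0,0,-0.25,0,0,0],[0,0,-0.25,0,0,0],[0,0,-0.25,0,0,0],[0,0,-0.12,0,0,0],[0,0,-0.07,0,0,0],[0,0,-0.03,0,0,0],[0,0,0,0,0,0],[0,0,0,0,0,0]]'
python3 -m pendant '[[0,0,0,0,0,0],[0,0,0,0,0,0],[0,0,0,0,0,0],[0,0,0,0,0,0],[0,0,0,0,0,0],[0,0,0,0,0,0],[0,0,0,0,0,0],[0,0,0,0,0,0],[0,0,0,0,0,0],[0,0,0,0,0,0]]' -1
```

```text
time_s: 5.9
eef_pos: [0.5185, -0.3286, 0.1257]
eef_rot: [0.001, 0.001, 1.0, -0.001]
wrist_force: [0.1, -0.8, -0.1]
opening: 1.0
grasp_force: 0.0
time_s: 7.15
eef_pos: [0.5181, -0.3281, 0.1248]
eef_rot: [0.0, 0.001, 1.0, -0.0]
wrist_force: [-0.2, 1.7, 4.2]
opening: 0.393
grasp_force: 60.2
```

```bash
python3 -m pendant '[[0,0,0.08,0,0,0],[0,0,0.17,0,0,0],[0,0,0.25,0,0,0],[0,0,0.25,0,0,0],[0,0,0.2,0,0,0],[0,0,0.1,0,0,0],[0,0.08,0,0,0,0],[0,0.16,0,0,0,0],[0,0.22,0,0,0,0],[0,0.25,0,0,0,0]]'
python3 -m pendant '[[-0.02,0.25,0,0,0,0],[-0.02,0.25,0,0,0,0],[-0.02,0.25,0,0,0,0],[-0.02,0.25,0,0,0,0],[-0.02,0.25,0,0,0,0],[-0.02,0.25,0,0,0,0],[-0.02,0.25,0,0,0,0],[-0.015,0.25,0,0,0,0],[0,0.22,0,0,0,0],[0,0.16,0,0,0,0]]'
python3 -m pendant '[[0,0.058,0,0,0,0],[0,0,0,0,0,0],[0,0,-0.15,0,0,0],[0,0,-0.2,0,0,0],[0,0,-0.2,0,0,0],[0,0,-0.08,0,0,0],[0,0,0,0,0,0],[0,0,0,0,0,0],[0,0,0,0,0,0],[0,0,0,0,0,0]]'
python3 - <<'E'
from h import *
o=ctrl.get_obs();print(o['eef_pos'],o['wrist_force'],o['grasp_force'])
a=cam('scene');t=cam('top')
A=cv2.resize(a['color'][100:210,150:260],(400,400));B=cv2.resize(t['color'][150:240,130:220],(390,400))
w=cam('wrist')
cv2.imwrite('pics/press.png',np.hstack([A,B]))
cv2.imwrite('pics/w4.png',w['color'])
E
```

```text
time_s: 8.4
eef_pos: [0.5165, -0.1835, 0.3317]
eef_rot: [-0.002, 0.001, 1.0, 0.001]
wrist_force: [1.0, 0.3, -4.7]
opening: 0.397
grasp_force: 60.9
time_s: 9.65
eef_pos: [0.4844, 0.2922, 0.3319]
eef_rot: [-0.002, -0.0, 1.0, -0.0]
wrist_force: [0.4, -0.6, -5.8]
opening: 0.39
grasp_force: 61.0
time_s: 10.9
eef_pos: [0.4873, 0.3019, 0.2094]
eef_rot: [0.001, 0.0, 1.0, 0.0]
wrist_force: [0.7, -0.2, -4.8]
opening: 0.392
grasp_force: 61.2
[0.48730636 0.30187437 0.20943947] [ 0.68900416 -0.23184674 -4.82531257] 61.23546921182424
```

View pics/press.png

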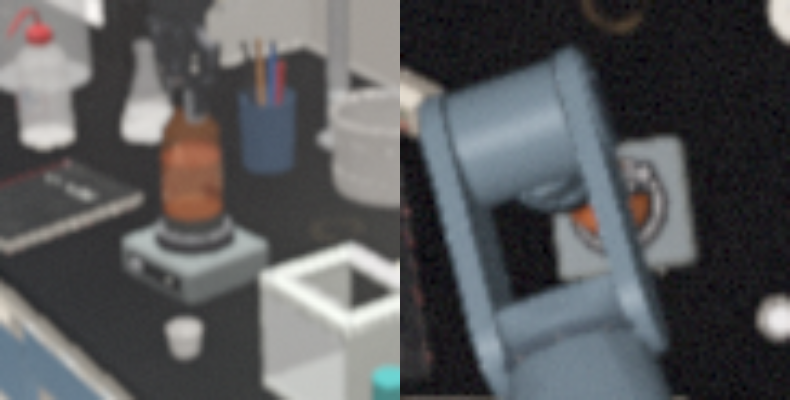

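The bottle is upright about 13 mm over the plate centre and the wrist reads 4.8 N of weight. Next I press, aiming for clearly over +10 N on the wrist.

```bash
python3 -m pendant '[[0,0,-0.03,0,0,0],[0,0,-0.03,0,0,0],[0,0,-0.01,0,0,0],[0,0,-0.01,0,0,0],[0,0,-0.01,0,0,0],[0,0,-0.01,0,0,0],[0,0,-0.005,0,0,0],[0,0,0,0,0,0],[0,0,0,0,0,0],[0,0,0,0,0,0]]'
```

```text
time_s: 12.3
eef_pos: [0.4874, 0.3018, 0.1887]
eef_rot: [0.001, 0.0, 1.0, 0.0]
wrist_force: [-3.7, -0.8, 7.7]
opening: 0.393
grasp_force: 62.5
```

```bash
python3 -m pendant '[[0,0,-0.005,0,0,0],[0,0,-0.005,0,0,0],[0,0,-0.005,0,0,0],[0,0,0,0,0,0],[0,0,0,0,0,0],[0,0,0,0,0,0],[0,0,0,0,0,0],[0,0,0,0,0,0],[0,0,0,0,0,0],[0,0,0,0,0,0]]'
```

```text
time_s: 13.55
eef_pos: [0.4882, 0.302, 0.1877]
eef_rot: [0.002, 0.0, 1.0, 0.0]
wrist_force: [-4.9, -1.2, 17.9]
opening: 0.396
grasp_force: 63.6
```

The contact force is 17.9+4.8 ≈ 22.7 N, well above 14.4 N, and the stiffness has risen, so the plate is on the hard stop. I hold for another second, then lift.

```bash
python3 -m pendant '[[0,0,0,0,0,0],[0,0,0,0,0,0],[0,0,0,0,0,0],[0,0,0,0,0,0],[0,0,0,0,0,0],[0,0,0,0,0,0],[0,0,0,0,0,0],[0,0,0,0,0,0],[0,0,0,0,0,0],[0,0,0,0,0,0]]'
python3 -m pendant '[[0,0,0.03,0,0,0],[0,0,0.1,0,0,0],[0,0,0.2,0,0,0],[0,0,0.25,0,0,0],[0,0,0.15,0,0,0],[0,0,0.06,0,0,0],[0,-0.08,0,0,0,0],[0,-0.15,0,0,0,0],[0,-0.2,0,0,0,0],[0,-0.2,0,0,0,0]]'
python3 -m pendant '[[-0.01,-0.2,0,0,0,0],[-0.01,-0.2,0,0,0,0],[-0.005,-0.2,0,0,0,0],[0,-0.2,0,0,0,0],[0,-0.15,0,0,0,0],[0,-0.07,0,0,0,0],[0,-0.02,0,0,0,0],[0,0,0,0,0,0],[0,0,0,0,0,0],[0,0,0,0,0,0]]'
python3 - <<'E'
from h import *
o=ctrl.get_obs();print(o['eef_pos'],o['wrist_force'],o['grasp_force'])
s=cam('scene');w=cam('wrist')
A=cv2.resize(s['color'][105:225,190:310],(400,400));B=cv2.resize(w['color'][110:384,140:380],(350,400))
cv2.imwrite('pics/slot.png',np.hstack([A,B]));cv2.imwrite('pics/w5.png',w['color'])
# tilt: axis line of amber body in scene vs projected vertical
h=cv2.cvtColor(s['color'],cv2.COLOR_BGR2HSV);m=cv2.inRange(h,(3,110,40),(17,255,255));m[:,:190]=0;m[:,310:]=0;m[:100]=0;m[230:]=0
k,l,st,ce=cv2.connectedComponentsWithStats(m);i=1+np.argmax(st[1:,4]);ys,xs=np.nonzero(l==i)
r=[(y,xs[ys==y].min(),xs[ys==y].max()) for y in np.unique(ys)];print(st[i]);print([(int(a),int(b),int(c)) for a,b,c in r][::3])
e=np.array(o['eef_pos']);print(proj(s,e+[0,0,-.02]),proj(s,e+[0,0,-.12]))
E
```

```text
time_s: 14.8
eef_pos: [0.4882, 0.302, 0.1877]
eef_rot: [0.002, 0.0, 1.0, 0.0]
wrist_force: [-6.2, -3.3, 17.9]
opening: 0.401
grasp_force: 63.6
time_s: 16.05
eef_pos: [0.4856, 0.1736, 0.3395]
eef_rot: [-0.002, 0.0, 1.0, -0.001]
wrist_force: [0.4, -0.3, -5.1]
opening: 0.398
grasp_force: 61.2
time_s: 17.3
eef_pos: [0.4818, -0.0316, 0.3423]
eef_rot: [0.0, -0.0, 1.0, 0.0]
wrist_force: [-0.6, -0.4, -5.6]
opening: 0.399
grasp_force: 61.4
[ 0.48181494 -0.03163482  0.3422762 ] [-0.61110792 -0.43915521 -5.63288117] 61.361505850218236
[237 127  18  32 421]
[(127, 238, 238), (130, 237, 238), (133, 238, 252), (136, 237, 253), (139, 237, 253), (142, 237, 253), (145, 237, 253), (148, 237, 253), (151, 237, 253), (154, 237, 253), (157, 239, 252)]
[245.69599753 127.93084299] [245.7375568 154.4042594]
```

View pics/slot.png

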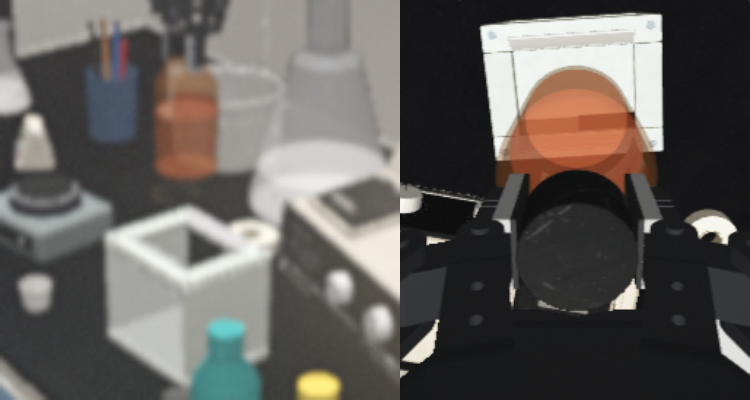

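Left: the bottle hangs upright above the box (axis at u≈245 against 245.7 expected). Right: the bottle is over the slot. I check the base centre from its near edge in the wrist image, and the sideways extent.

```bash
python3 - <<'E'
from h import *
c=cam('wrist')
a=np.arange(0,2*np.pi,.02)
def edge(c,img,b,z0,v0):
    h=cv2.cvtColor(img,cv2.COLOR_BGR2HSV);m=cv2.inRange(h,(3,60,40),(20,255,255));m[:v0]=0;m[230:]=0;m[:,:190]=0;m[:,330:]=0
    k,l,st,ce=cv2.connectedComponentsWithStats(m);i=1+np.argmax(st[1:,4])
    p=np.array([proj(c,[b[0]+.034*np.cos(t),b[1]+.034*np.sin(t),z0]) for t in a]);print('obs',st[i],'pred base circle u',p[:,0].min(),p[:,0].max(),'v',p[:,1].min())
    q=proj(c,[b[0],b[1],z0]);print('px per mm x',(proj(c,[b[0]+.01,b[1],z0])-q)/10)
    ys,xs=np.nonzero(l==i);print([(int(y),int(xs[ys==y].min()),int(xs[ys==y].max())) for y in np.unique(ys)][:24:4])
    for y in np.unique(ys)[:24:4]:
        s=p[np.abs(p[:,1]-y)<1.0];print(int(y),s[:,0].min() if len(s) else 0,s[:,0].max() if len(s) else 0)
o=ctrl.get_obs();e=o['eef_pos']
edge(c,c['color'],e,e[2]-.125,120)
z=np.load('w3.npz');c2=dict(c);c2['P'],c2['M']=z['P'],z['M'];print('w3');edge(c2,cv2.imread('pics/w3.png'),[.518,-.3275],0,120)
E
```

```text
obs [ 205  157  112   73 5640] pred base circle u 223.99268018065325 297.0821579250641 v 154.10080407622058
px per mm x [8.63283542e-04 1.03003307e+00]
[(157, 257, 263), (161, 244, 277), (165, 238, 283), (169, 234, 287), (173, 231, 290), (177, 228, 292)]
157 243.8503717705788 276.6030957581712
161 237.56215646508983 282.97009205726624
165 233.23216628594406 287.3793769250028
169 230.05118836194893 290.6393876287304
173 227.8243824442112 293.2761680608179
177 226.089629557132 295.00446196912947
w3
obs [ 229  139   49   53 1315] pred base circle u 235.1510513739623 274.83120959604145 v 137.93720860051445
px per mm x [0.0033553  0.57909086]
[(139, 250, 259), (143, 242, 267), (147, 239, 271), (151, 236, 273), (155, 233, 274), (159, 231, 276)]
139 246.3256021548383 263.50536072627574
143 240.79960702565302 269.06485333769626
147 237.68417626713818 272.01305879456316
151 235.9750507327218 273.8375136932461
155 235.22818602958165 274.73803212639353
159 235.16015179260788 274.8260155290954
```

Base is about 1 mm further in x than the TCP, and y agrees to 0.5 mm. I shift x by -1.5 mm and y by -1.2 mm, then lower to just inside the slot and check the sideways force.

```bash
python3 -m pendant '[[-0.0075,-0.006,0,0,0,0],[0,0,-0.12,0,0,0],[0,0,-0.15,0,0,0],[0,0,-0.06,0,0,0],[0,0,-0.03,0,0,0],[0,0,-0.03,0,0,0],[0,0,-0.03,0,0,0],[0,0,-0.03,0,0,0],[0,0,0,0,0,0],[0,0,0,0,0,0]]'
python3 -m pendant '[[0,0,-0.02,0,0,0],[0,0,-0.02,0,0,0],[0,0,-0.02,0,0,0],[0,0,-0.02,0,0,0],[0,0,-0.02,0,0,0],[0,0,-0.02,0,0,0],[0,0,-0.02,0,0,0],[0,0,0,0,0,0],[0,0,0,0,0,0],[0,0,0,0,0,0]]'
python3 -c "
from h import *
print(ctrl.get_obs()['torque'])"
```

```text
time_s: 18.7
eef_pos: [0.4804, -0.0336, 0.2525]
eef_rot: [0.0, 0.001, 1.0, -0.0]
wrist_force: [-0.5, 0.1, -5.0]
opening: 0.392
grasp_force: 61.3
time_s: 19.95
eef_pos: [0.4804, -0.0336, 0.2245]
eef_rot: [0.0, 0.001, 1.0, -0.0]
wrist_force: [0.3, -0.5, -5.4]
opening: 0.392
grasp_force: 61.3
[ 0.03031064  0.04389583 -0.02859524]
```

The underside is now at 0.10 m, inside the slot, with no contact force. I continue down 55 mm.

```bash
python3 -m pendant '[[0,0,-0.03,0,0,0],[0,0,-0.04,0,0,0],[0,0,-0.04,0,0,0],[0,0,-0.04,0,0,0],[0,0,-0.04,0,0,0],[0,0,-0.04,0,0,0],[0,0,-0.03,0,0,0],[0,0,-0.015,0,0,0],[0,0,0,0,0,0],[0,0,0,0,0,0]]'
python3 -m pendant '[[0,0,0,0,0,0],[0,0,0,0,0,0],[0,0,0,0,0,0],[0,0,0,0,0,0],[0,0,0,0,0,0],[0,0,0,0,0,0],[0,0,0,0,0,0],[0,0,0,0,0,0],[0,0,0,0,0,0],[0,0,0,0,0,0]]'
python3 - <<'E'
from h import *
s=cam('scene');w=cam('wrist');print(ctrl.get_obs()['torque'])
A=cv2.resize(s['color'][130:240,190:300],(400,400));B=cv2.resize(w['color'][110:384,140:380],(350,400))
cv2.imwrite('pics/in.png',np.hstack([A,B]))
E
```

```text
time_s: 21.2
eef_pos: [0.4805, -0.0336, 0.1696]
eef_rot: [0.0, 0.001, 1.0, -0.0]
wrist_force: [-0.2, 0.3, -4.8]
opening: 0.391
grasp_force: 61.3
time_s: 22.45
eef_pos: [0.4803, -0.0336, 0.1693]
eef_rot: [-0.0, 0.001, 1.0, -0.0]
wrist_force: [-0.2, 0.0, -4.9]
opening: 0.391
grasp_force: 61.3
[ 0.0360329   0.02299701 -0.01953095]
```

View pics/in.png

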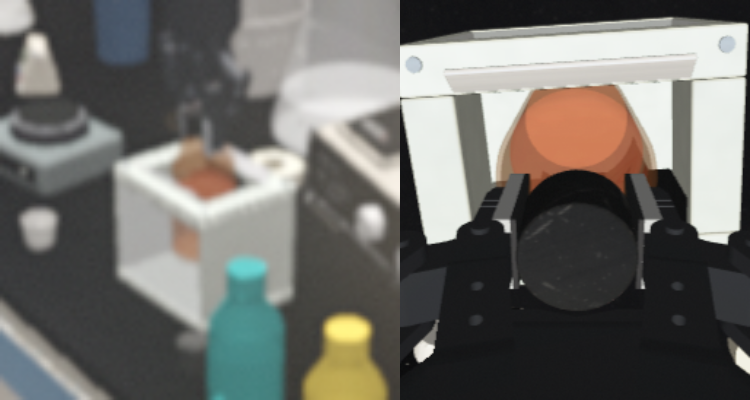

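The bottle hangs upright inside the box with its underside at about 0.044 m. The wrist reads only its weight and no sideways force, so I hand in.

```bash
python3 -c "
from bench import ctrl
print(ctrl.hand_in())"
```

```text
the job is handed in; nothing more can be done
None
```

I pressed the amber bottle down on the shaker plate at about 23 N for over 2 s, then handed in at about 22 s of the 56 s with it hanging free in the viewing box slot, underside at about 44 mm; no verdict came back.

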